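# Check the dust extractor's pre-filter against the light

## Task

Lift the flap on top of the dust extractor right up and leave it standing open, draw the mesh pre-filter up out of its slot beneath, and hold it up in front of the lit inspection panel so that the light through the mesh shows whether it is clogged: upright, square to the panel, centred on the lit face and about a hand's breadth (8 cm) away from it. Finish while still holding it there, steady; touch the panel with nothing, and leave the glaze jar on the extractor and the saucer and clay roller on the table where they are.

Things in the scene. Friction and masses are not known exactly. Their poses are not given: they have to be found in the camera images.
- extractor: white bench dust extractor, fixed, 280 mm deep (x), 320 wide (y), 175 high; origin: centre of its underside; louvred intake faces its -x, roughly to the robot. Under the flap is an open filter well: x -132 to +20 mm, y -95 to +95, floor at height 30, top 175. Upright guide channels at the well's two ends hold the filter at x = -55 mm; they reach up to height 124
- flap (a joint): opening angle of the flap, rad: 0 = shut, flat on top of the extractor over the well; grows as its front edge lifts; 1.57 = upright; stop at 1.95. May start a little ajar. A friction hinge (0.3 N m) holds it at any angle. The flap is an aluminium sheet, 160 mm from hinge to front edge, 210 wide, 6 thick, 0.28 kg
- flap_hinge (a point): middle of the flap's hinge line, which runs along the extractor's y axis, at extractor x = +26 mm, height 179 mm. The frame turns with the flap: at joint 0 its axes are the extractor's; opening turns it positively about its y axis
- flap_handle (a point): middle of the flap's bow handle: round steel bar, 10 mm thick, 90 long, parallel to the hinge, on two thin end posts; from flap_hinge (same axes) x = -140, z = +43 mm; height 222 when shut. It can roll between flat pads, so the gripper may keep pointing down. With the flap upright the sheet is 40 mm from the bar on the robot's side: there open the fingers only to about 30 mm to let go
- filter: mesh pre-filter, hidden under the flap: aluminium frame with steel mesh, 160 mm wide (y), 100 high (z), 16 thick (x), 0.14 to 0.28 kg, black pull tab on top (136 high in all); origin: centre of its underside. Stands loose (2 mm play) in the guide channels, faces along the extractor's x. Drawn up 95 mm it leaves the channels; 150 mm and its lower edge passes the extractor's top
- filter_centre (a point): centre of the filter's mesh, half-way up the frame (50 mm above its lower edge, 72 mm below filter_tab); axes as the filter's
- filter_tab (a point): grip point on the filter's pull tab, 122 mm above the filter's lower edge, 22 mm above the top of its frame, 14 mm below the tab's top; height 152 mm at the start. The tab is 60 mm wide (filter y), 10 thick (filter x), 36 high: pinch it from above across its thickness
- panel_face (a point): centre of the lit face of the upright LED inspection panel on the left of the table, 185 mm above it; the face is 228 mm wide (y), 168 high (z) and looks along this frame's -x; z up. The panel is 250 by 190 mm, 18 thick, top at height 280, lower edge at 90; its two feet, 14 mm high bars under its ends, reach 45 mm out in front of the face
- panel: the whole light panel with its stand, fixed; origin on the table under the centre of the lit face, axes as panel_face
- roller_c (a point): not to be disturbed: a wooden clay roller, 230 mm long, 40 mm thick, lying on the table between the extractor and the light panel; point at its middle
- saucer_c (a point): not to be disturbed: a terracotta saucer, 110 mm across, 18 mm high, lying between the robot, the extractor and the light panel; point at its middle
- jar_c (a point): not to be disturbed: a small amber glaze jar, 44 mm across, 50 mm high, standing on the fan housing of the extractor at its rear left corner; point on its axis 25 mm up

How it is judged:
On the way, in this order (a step that is already met when the one before it is completed fails the run):
1. the flap stands open (at least 1.3 rad, 75 degrees) with the filter still in its slot (value of joint flap above 1.3 rad and z of filter in the frame of extractor below 0.05 m), for 0.2 s.
2. the filter is drawn up out of the well, gripped by the fingers, its lower edge above the top of the extractor (z of filter in the frame of extractor above 0.175 m and contact force between filter and the fingers above 1 N), for 0.2 s.
At the end, for the whole second after the job is handed in: The fingers hold the filter, still, clear of extractor and panel, upright and square to the panel within 0.2 rad, its centre within 40 mm (sideways and up or down) of the middle of the lit face and 30 to 140 mm in front of it; the flap stands open (over 1.2 rad) (value of joint flap above 1.2 rad and x of filter_centre in the frame of panel_face between -0.14 and -0.03 m and y of filter_centre in the frame of panel_face between -0.04 and 0.04 m and z of filter_centre in the frame of panel_face between -0.04 and 0.04 m and angle between the x axis of filter_centre and the x axis of panel_face, either way round below 0.2 rad and angle between filter_centre's own z axis and vertical below 0.2 rad and contact force between filter and the fingers above 1 N and contact force between filter and extractor below 0.3 N and contact force between filter and panel below 0.3 N and linear speed of filter below 0.02 m/s and angular speed of filter below 0.2 rad/s); the arm keeps its last pose, push and grip.
It fails at once if the light panel is touched (over 1 N) (contact force between panel and filter above 1 N or contact force between panel and the fingers above 1 N or contact force between panel and the arm above 1 N).
It fails at once if a bystander is moved by more than 25 mm (distance of any of roller_c, saucer_c, jar_c from where it was at the start of the episode above 0.025 m).
It also fails if it takes over 61 s, if anything falls off the work surface, if the arm or the gripper's body presses on something with over 40 N, if the wrist force passes 120 N, or if a joint passes its speed limit or range.

## Robot

A 6-joint arm with a two-finger parallel gripper is mounted at the origin on the work surface. World frame = base frame: x ahead of the robot, y to its left, z up, the work surface at z = 0. Lengths are in m, angles in rad, forces in N, time in s.
With the tool pointing down it reaches from about 0.35 to 0.975 m from the base axis. Payload 4.9 kg.
Tool frame: the origin (TCP) lies at the very end of the fingers, on their centre line; the grasp point (between the pads) lies 19 mm behind it (manip.tcp_to_grasp is the distance from the TCP to the grasp point, in m); z points along the fingers, y is the direction in which the jaws open and shut (so a half turn about z gives the same grasp; the last joint's range is limited). The gripper opens to 85 mm and grips with 20 to 120 N. Pads are 22 mm wide; open, the fingers measure 114 mm over their backs; the gripper's body (76 mm by 85 mm) begins 54 mm behind the grasp point. The pads swing forward as they close: fully open they stand 13 mm farther back than shut.
Start: joints at [-1.284, 0.053, 1.613, -0, 1.476, -0.119], TCP at [0.247, -0.574, 0.231] pointing down, gripper open.
Joint ranges: [-3.01, 3.01], [-1.01, 2.22], [0.06, 2.58], [-1.02, 4.17], [0.09, 2.62], [-3.14, 3.14]. Speed limits (rad/s): [2.57, 2.57, 3.14, 3.14, 3.14, 3.14].

## Interface

Orientations are given as a unit quaternion [w, x, y, z].
In Python, from plant import sensors, cams, job, finder, manip gives the robot as it stands.
- The arm moves only by the shell command python3 -m pendant 'ROWS'. ROWS is JSON, a list of rows, each an object of numbers: "wx", "wy", "wz": the turn, a rotation vector about the tool's x, y, z in degrees; "dx", "dy", "dz": the shift along the tool's x, y, z in m; "hand": the gripper's target within -1 to 1 (fully open at 1, half-way at 0, shut at -1). A call has 1 to 20 rows; each row is the pose to reach, as a shift and turn from the pose commanded when the call began, along the tool's axes at that moment; what a row does not reach only later rows make up. A row lasts 1/12 s, in which the tool goes at most 41.7 mm and 7.16 degrees, less where a joint would pass 70% of its speed; a pose out of reach is approached as far as the arm can. A call with a gripper value outside its range is refused whole. The fingers move at their own pace and stop on an object; the grip force is fixed at half the most. Time passes only in rows, so rows that repeat a pose let the fingers close. It gives the time, the measured TCP pose, the force and the opening at its end, in the units of the state.
- sensors.state(): the state, without advancing time (a new reading comes with each control period).
- cams.grab_frame(name): name is "scene" or "side" or "wrist"; returns (picture, depth): 420x560x3 uint8, red, green, blue; 420x560 float32, m along the optical axis (not along the pixel's ray), 0 where there is no reading.
- cams.calibration(name): a dict with "fov_y" (degrees; the focal length in pixels is half the picture's height over the tangent of half this angle, whatever the lens; pixels are square), "cx", "cy" (the principal point, pixels), "pose" (4x4, takes a point from camera to world coordinates); the wrist camera has in their place "hand_eye" (4x4, takes a point from camera to tool coordinates, whose origin is the TCP and whose axes are the flange's). Camera axes: x right, y down, z forward; pixel columns grow to the right and rows downward; lengths in m; the calibration is good to about 2 mm. A picture is of the moment at which its call begins: read the wrist's pose just before it. calibration takes no time and is no camera call.
- job.job_done(): hands the job in, once; it reports no verdict.
Trained networks look in the newest picture that a camera, given by its name, has taken for a name from the list of things; names that differ only in an ending like _2 or _b are one class to them, and where a whole thing is asked for, a point or a joint stands for the part that bears it (a point fixed in the world has none). Each returns a list of dicts, best first, with "score" (0 to 1); they miss things now and then, are a little off and sometimes report something else, mostly with a low value. They report only what shows in the picture. A call takes as long as a camera call.
- finder.look_for(camera, thing): "position" ([x, y, z] in m, in world coordinates, good to about 4 mm: the middle of the surface that is visible of it).
The state is a dict: "time": time; "joint_pos": joint angles; "joint_vel": joint speeds; "joint_efforts": joint torques, N m; "tool_pos": TCP position; "tool_rot": TCP orientation; "contact_force": force on the tool from outside, world axes, zero at the start; "ft_torque": the same for the moment, N m; "gripper_width": opening from 0.0 (shut) to 1.0 (fully open).
Only numpy, scipy, OpenCV 4.12 (cv2) and the standard library are available. Lean on these libraries where they do the work, as an engineer would, in place of code of your own. Each camera call takes 0.05 s, during which the arm holds its last target. There are 200 camera calls.

## Working session

There is one attempt and no reset: what is moved stays moved. The work goes in short steps, Python scripts to look and compute and a shell command to move; the robot and the scene stay as the last step left them, time stands still between calls to the robot, and variables do not carry over. Pictures are saved under pics/ and viewed, about 8 in all and at most 12, crops included, and the job is handed in when it is done.

```bash
ls; mkdir -p pics
cat > h.py <<'E'
import numpy as np, cv2
from plant import sensors, cams, job, finder, manip
from scipy.spatial.transform import Rotation as R
def rot(q): return R.from_quat([q[1],q[2],q[3],q[0]])
def cloud(n):
    s=sensors.state(); im,d=cams.grab_frame(n); c=cams.calibration(n)
    f=210/np.tan(np.radians(c["fov_y"])/2)
    v,u=np.mgrid[0:420,0:560]
    P=np.stack([(u-c["cx"])/f*d,(v-c["cy"])/f*d,d],-1)
    if "pose" in c: T=np.array(c["pose"])
    else:
        T=np.eye(4);T[:3,:3]=rot(s["tool_rot"]).as_matrix();T[:3,3]=s["tool_pos"];T=T@np.array(c["hand_eye"])
    W=P@T[:3,:3].T+T[:3,3]; W[d<=0]=np.nan
    return im,d,W
def save(im,n): cv2.imwrite("pics/"+n,im[...,::-1])
E
python3 - <<'E'
from h import *
s=sensors.state(); print(s["time"],s["tool_pos"],s["tool_rot"])
ims=[]
for n in ["scene","side"]:
    im,d,W=cloud(n); np.savez("/tmp/"+n,im=im,W=W); ims.append(im)
    for t in ["extractor","flap_handle","flap","panel","panel_face","roller_c","saucer_c","jar_c"]:
        r=finder.look_for(n,t); print(n,t,[(np.round(x["position"],3).tolist(),round(x["score"],2)) for x in r[:2]])
    # also tops
save(ims[0],"scene.png"); save(ims[1],"side.png")
print(manip.tcp_to_grasp)
E
```

```text
pics
0.0 [ 0.24654303 -0.57363799  0.23003889] [-1.03703551e-03  9.79485087e-01  2.01513976e-01 -8.15128126e-05]
scene extractor [([0.661, -0.252, 0.17], 0.75)]
scene flap_handle [([0.566, -0.237, 0.192], 0.88)]
scene flap [([0.561, -0.24, 0.19], 0.89)]
scene panel [([0.578, 0.414, 0.179], 0.76)]
scene panel_face [([0.576, 0.415, 0.18], 0.71)]
scene roller_c [([0.7, 0.202, 0.035], 0.74)]
scene saucer_c [([0.41, 0.209, 0.01], 0.89)]
scene jar_c [([0.697, -0.097, 0.221], 0.62)]
side extractor [([0.593, -0.269, 0.177], 0.89)]
side flap_handle [([0.556, -0.248, 0.192], 0.76)]
side flap [([0.555, -0.246, 0.189], 0.68)]
side panel [([0.555, 0.416, 0.185], 0.87)]
side panel_face [([0.554, 0.417, 0.186], 0.79)]
side roller_c [([0.683, 0.193, 0.034], 0.85)]
side saucer_c [([0.418, 0.211, 0.011], 0.83)]
side jar_c [([0.682, -0.099, 0.222], 0.93)]
0.0187
```

View pics/scene.png

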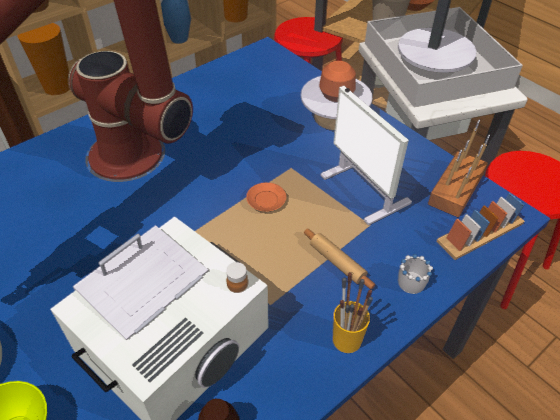

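View pics/side.png

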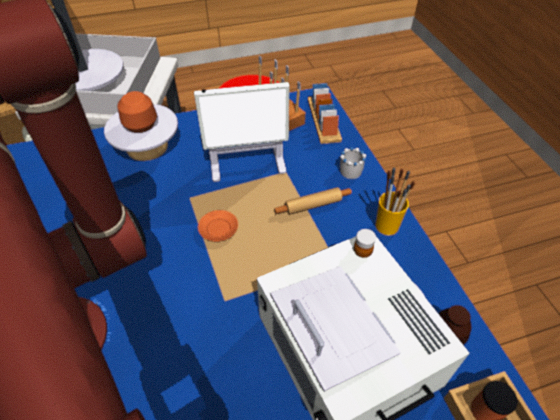

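Run:
```python
import numpy as np,cv2
A=[np.load(f"/tmp/{n}.npz")["W"].reshape(-1,3) for n in("scene","side")]
for n,P in zip(("scene","side"),A):
    P=P[~np.isnan(P[:,0])]
    # extractor top
    m=(P[:,1]<0.05)&(P[:,0]>0.3)&(P[:,0]<0.95)&(P[:,1]>-.55)
    for lo,hi in((.165,.183),(.183,.197),(.212,.235)):
        q=P[m&(P[:,2]>lo)&(P[:,2]<hi)]
        if len(q)>5: print(n,lo,len(q),cv2.minAreaRect((q[:,:2]*1000).astype(np.float32)),np.median(q[:,2]))
    q=P[(P[:,1]>.25)&(P[:,1]<.6)&(P[:,2]>.11)&(P[:,2]<.26)&(P[:,0]>.35)&(P[:,0]<.8)]
    if len(q): print(n,"panel",len(q),cv2.minAreaRect((q[:,:2]*1000).astype(np.float32)))
    if len(q):
        c=np.median(q,0); 
        for _ in range(5):
            w=q
            U,S,V=np.linalg.svd(w-w.mean(0),full_matrices=False); nn=V[2]; q=w[abs((w-w.mean(0))@nn)<.006] 
            if len(q)<50:break
        print(nn,w.mean(0),len(w),w.min(0),w.max(0))
```

```text
scene 0.165 13378 ((684.8817138671875, -175.90570068359375), (443.32965087890625, 393.8842468261719), 8.870513916015625) 0.17507686093967245
scene 0.183 6548 ((692.8685913085938, -170.0135040283203), (508.94390869140625, 245.21929931640625), 25.018123626708984) 0.19015655388101532
scene 0.212 412 ((585.0327758789062, -163.53628540039062), (286.36859130859375, 78.92689514160156), 44.721290588378906) 0.22432351150422936
scene panel 3438 ((626.8812866210938, 454.6058654785156), (366.53125, 157.0654754638672), 28.493520736694336)
[-0.11054643 -0.99292361 -0.04338417] [0.55390392 0.41207646 0.19766211] 949 [0.42985702 0.39517248 0.11028585] [0.68121886 0.43403486 0.25971035]
side 0.165 13158 ((688.5474853515625, -174.71920776367188), (439.7005920410156, 393.5507507324219), 9.058845520019531) 0.17645562750684063
side 0.183 7713 ((600.6632080078125, -209.64242553710938), (247.30523681640625, 242.40301513671875), 8.969404220581055) 0.19107074088440035
side 0.212 349 ((586.3920288085938, -161.83175659179688), (286.14080810546875, 80.68988037109375), 44.69472885131836) 0.225857956847772
side panel 3980 ((630.9464721679688, 457.12841796875), (368.8884582519531, 155.71209716796875), 28.744873046875)
[-0.11685226 -0.99293072 -0.02083575] [0.53571966 0.41642973 0.19173729] 1941 [0.43508298 0.39949502 0.11003723] [0.6825733  0.4327307  0.25994484]
```

The scene view shows the shut flap with its bow handle at about (122,252), the jar at (236,276), saucer (267,197), roller (338,257) and panel (368,140). The side view agrees. Next I need the yaw of the extractor.

Run:
```python
import numpy as np,cv2
D=[np.load(f"/tmp/{n}.npz")["W"].reshape(-1,3) for n in("scene","side")]
def rect(P,lo,hi,box):
    q=P[(P[:,2]>lo)&(P[:,2]<hi)&(P[:,0]>box[0])&(P[:,0]<box[1])&(P[:,1]>box[2])&(P[:,1]<box[3])]
    g=np.zeros((400,400),np.uint8); ij=((q[:,:2]-[.3,-.7])/.003).astype(int); ok=((ij>=0)&(ij<400)).all(1); g[ij[ok][:,1],ij[ok][:,0]]=1
    g=cv2.morphologyEx(g,cv2.MORPH_CLOSE,np.ones((5,5)));g=cv2.morphologyEx(g,cv2.MORPH_OPEN,np.ones((3,3)))
    n,l,st,c=cv2.connectedComponentsWithStats(g); k=1+st[1:,4].argmax()
    pts=np.argwhere(l==k)[:,::-1]*.003+[.3015,-.6985]
    r=cv2.minAreaRect((pts*1000).astype(np.float32)); sel=q[ok][l[ij[ok][:,1],ij[ok][:,0]]==k]
    return r,sel
box=(.4,.9,-.5,.1)
for n,P in zip(("scene","side"),D):
    P=P[~np.isnan(P[:,0])]
    r,_=rect(P,.16,.20,box); print(n,"top",r)
    r,s=rect(P,.182,.205,(.45,.75,-.42,-.08)); print(n,"flap",r)
    A=np.c_[s[:,:2],np.ones(len(s))]; print("plane",np.linalg.lstsq(A,s[:,2],rcond=None)[0],np.median(s[:,2]))
    h=P[(P[:,2]>.207)&(P[:,2]<.24)&(P[:,0]>.44)&(P[:,0]<.6)&(P[:,1]>-.36)&(P[:,1]<-.14)]
    print("handle",len(h),h.mean(0),np.percentile(h[:,2],[50,95]),cv2.minAreaRect((h[:,:2]*1000).astype(np.float32)))
P=np.vstack(D);P=P[~np.isnan(P[:,0])]
```

```text
scene top ((612.2274169921875, -223.69967651367188), (285.2762756347656, 323.57269287109375), 8.91492748260498)
scene flap ((559.7645263671875, -232.19300842285156), (170.43209838867188, 213.50323486328125), 8.880659103393555)
plane [-0.08393193 -0.01330453  0.23365484] 0.19003686689065247
handle 266 [ 0.50618986 -0.24299899  0.23326469] [0.23661164 0.23953691] ((505.1421813964844, -240.85342407226562), (13.615580558776855, 98.06214904785156), 9.949556350708008)
side top ((616.1636962890625, -222.81484985351562), (283.6150817871094, 323.679443359375), 9.039483070373535)
side flap ((563.46240234375, -231.50575256347656), (168.09922790527344, 213.48831176757812), 8.746162414550781)
plane [-0.08271211 -0.01098082  0.23500977] 0.19155499877450516
handle 227 [ 0.50705523 -0.24637052  0.23331645] [0.23791837 0.23982328] ((507.2088623046875, -240.015380859375), (11.30559253692627, 98.86109161376953), 8.988607406616211)
```

```bash
cat >> h.py <<'E'
def go(p,head=None):
    """rows numbers for TCP p, tool-y heading (deg, mod 180), pointing down"""
    s=sensors.state(); r=rot(s["tool_rot"]); y=r.as_matrix()[:,1]; h0=np.degrees(np.arctan2(y[1],y[0]))
    h=h0 if head is None else h0+(head-h0+90)%180-90
    a=np.radians(h); Y=np.array([np.cos(a),np.sin(a),0]); Z=np.array([0,0,-1.]); X=np.cross(Y,Z)
    w=(r.inv()*R.from_matrix(np.c_[X,Y,Z])).as_rotvec(degrees=True)
    print("t",round(s["time"],2),"tcp",np.round(s["tool_pos"],4),"head",round(h0,1),"F",np.round(s["contact_force"],1),"grip",round(s["gripper_width"],3))
    print("d",np.round(r.inv().apply(np.array(p)-s["tool_pos"]),4),"w",np.round(w,2))
E
python3 - <<'E'
from h import *
go([.505,-.240,.33],8.95); go([.505,-.240,.215],8.95)
for n in("scene","side"):
    P=np.load(f"/tmp/{n}.npz")["W"].reshape(-1,3);P=P[~np.isnan(P[:,0])]
    q=P[(P[:,1]>.36)&(P[:,1]<.46)&(P[:,2]>.08)&(P[:,2]<.30)&(P[:,0]>.38)&(P[:,0]<.74)]
    m=np.abs((q-[.555,.415,.185])@[.113,.993,0])<.015
    for _ in range(6):
        A=np.c_[q[:,0],np.ones(len(q))]; k=np.linalg.lstsq(A[m],q[m,1],rcond=None)[0]; m=abs(A@k-q[:,1])<.006
    yaw=np.arctan(k[0]); t=q[m]@[np.cos(yaw),np.sin(yaw),0]
    lo,hi=np.percentile(t,[.3,99.7]); tc=(lo+hi)/2
    xc=(tc-k[1]*np.sin(yaw))/(np.cos(yaw)+k[0]*np.sin(yaw))
    print(n,m.sum(),"yaw face-line",np.degrees(yaw),"ext",hi-lo,"z",np.percentile(q[m,2],[.5,99.5]),"centre",xc,k[0]*xc+k[1])
E
```

```text
t 0.9 tcp [ 0.2467 -0.5742  0.2313] head -66.7 F [-0.3  0.1  0.1] grip 0.999
d [ 0.3692 -0.2051 -0.0987] w [  0.   -0.  -75.7]
t 0.9 tcp [ 0.2467 -0.5742  0.2313] head -66.7 F [-0.3  0.1  0.1] grip 0.999
d [ 0.3692 -0.2051  0.0163] w [  0.   -0.  -75.7]
scene 4154 yaw face-line -8.005756697237757 ext 0.24969322481196105 z [0.09158436 0.28142755] centre 0.5555796591353681 0.4121796289429772
side 5021 yaw face-line -8.04279850585532 ext 0.24734524206979075 z [0.09498131 0.28356555] centre 0.5577425417113787 0.4135807820652176
```

```bash
python3 -m pendant '[{"dz":-0.04,"hand":0.2},{"dz":-0.08,"hand":0.2},{"dx":0.369,"dy":-0.205,"dz":-0.099,"wz":-75.7,"hand":0.2},{"dx":0.369,"dy":-0.205,"dz":-0.099,"wz":-75.7,"hand":0.2},{"dx":0.369,"dy":-0.205,"dz":-0.099,"wz":-75.7,"hand":0.2},{"dx":0.369,"dy":-0.205,"dz":-0.099,"wz":-75.7,"hand":0.2},{"dx":0.369,"dy":-0.205,"dz":-0.099,"wz":-75.7,"hand":0.2},{"dx":0.369,"dy":-0.205,"dz":-0.099,"wz":-75.7,"hand":0.2},{"dx":0.369,"dy":-0.205,"dz":-0.099,"wz":-75.7,"hand":0.2},{"dx":0.369,"dy":-0.205,"dz":-0.099,"wz":-75.7,"hand":0.2},{"dx":0.369,"dy":-0.205,"dz":-0.099,"wz":-75.7,"hand":0.2},{"dx":0.369,"dy":-0.205,"dz":-0.099,"wz":-75.7,"hand":0.2},{"dx":0.369,"dy":-0.205,"dz":-0.099,"wz":-75.7,"hand":0.2},{"dx":0.369,"dy":-0.205,"dz":-0.099,"wz":-75.7,"hand":0.2},{"dx":0.369,"dy":-0.205,"dz":-0.099,"wz":-75.7,"hand":0.2},{"dx":0.369,"dy":-0.205,"dz":-0.099,"wz":-75.7,"hand":0.2}]'
python3 - <<'E'
from h import *
im,d,W=cloud("wrist"); save(im,"w1.png")
P=W.reshape(-1,3); h=P[(P[:,2]>.215)&(P[:,2]<.25)&(P[:,0]>.46)&(P[:,0]<.56)&(P[:,1]>-.32)&(P[:,1]<-.16)]
print("bar",len(h),h.mean(0),h[:,2].max(),cv2.minAreaRect((h[:,:2]*1000).astype(np.float32)))
go([.505,-.240,.215],8.95)
print(sensors.state()["joint_pos"])
E
```

```text
invalid input
<stdin>:4: RuntimeWarning: Mean of empty slice.
  ret = um.true_divide(
Traceback (most recent call last):
ValueError: zero-size array to reduction operation maximum which has no identity
```

View pics/w1.png

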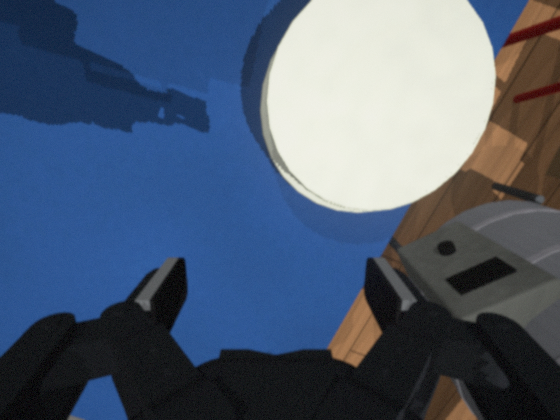

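The move was refused (probably every key is needed), so this wrist view is from the start pose: fingers at (170,290) and (390,290), a white disc at (380,100). I'll retry with all keys.

```bash
python3 -m pendant '[{"wx":0,"wy":0,"wz":0,"dx":0,"dy":0,"dz":-0.04,"hand":0.2},{"wx":0,"wy":0,"wz":0,"dx":0,"dy":0,"dz":-0.08,"hand":0.2}]'; python3 -c "
from h import *
go([.505,-.240,.33],8.95)"
```

```text
time: 1.12
tool_pos: [0.2461, -0.5723, 0.3078]
tool_rot: [-0.004, 0.979, 0.201, -0.0]
contact_force: [0.2, -1.0, 0.8]
gripper_width: 0.748
t 1.12 tcp [ 0.2461 -0.5723  0.3078] head -66.8 F [ 0.2 -1.   0.8] grip 0.748
d [ 0.369  -0.2034 -0.0201] w [ -0.38  -0.37 -75.7 ]
```

```bash
python3 -m pendant '[{"wx":0,"wy":0,"wz":-75.7,"dx":0.369,"dy":-0.203,"dz":-0.02,"hand":0.2},{"wx":0,"wy":0,"wz":-75.7,"dx":0.369,"dy":-0.203,"dz":-0.02,"hand":0.2},{"wx":0,"wy":0,"wz":-75.7,"dx":0.369,"dy":-0.203,"dz":-0.02,"hand":0.2},{"wx":0,"wy":0,"wz":-75.7,"dx":0.369,"dy":-0.203,"dz":-0.02,"hand":0.2},{"wx":0,"wy":0,"wz":-75.7,"dx":0.369,"dy":-0.203,"dz":-0.02,"hand":0.2},{"wx":0,"wy":0,"wz":-75.7,"dx":0.369,"dy":-0.203,"dz":-0.02,"hand":0.2},{"wx":0,"wy":0,"wz":-75.7,"dx":0.369,"dy":-0.203,"dz":-0.02,"hand":0.2},{"wx":0,"wy":0,"wz":-75.7,"dx":0.369,"dy":-0.203,"dz":-0.02,"hand":0.2},{"wx":0,"wy":0,"wz":-75.7,"dx":0.369,"dy":-0.203,"dz":-0.02,"hand":0.2},{"wx":0,"wy":0,"wz":-75.7,"dx":0.369,"dy":-0.203,"dz":-0.02,"hand":0.2},{"wx":0,"wy":0,"wz":-75.7,"dx":0.369,"dy":-0.203,"dz":-0.02,"hand":0.2},{"wx":0,"wy":0,"wz":-75.7,"dx":0.369,"dy":-0.203,"dz":-0.02,"hand":0.2},{"wx":0,"wy":0,"wz":-75.7,"dx":0.369,"dy":-0.203,"dz":-0.02,"hand":0.2},{"wx":0,"wy":0,"wz":-75.7,"dx":0.369,"dy":-0.203,"dz":-0.02,"hand":0.2}]'
python3 - <<'E'
from h import *
im,d,W=cloud("wrist"); save(im,"w2.png")
P=W.reshape(-1,3); h=P[(P[:,2]>.215)&(P[:,2]<.25)&(P[:,0]>.46)&(P[:,0]<.56)&(P[:,1]>-.32)&(P[:,1]<-.16)]
print("bar",len(h),h.mean(0),np.percentile(h[:,2],95),cv2.minAreaRect((h[:,:2]*1000).astype(np.float32)))
go([.505,-.240,.215],8.95)
print(sensors.state()["joint_pos"])
E
```

```text
time: 2.28
tool_pos: [0.5051, -0.2428, 0.3312]
tool_rot: [-0.0, 0.651, 0.759, -0.0]
contact_force: [0.0, 0.2, -0.1]
gripper_width: 0.599
bar 1382 [ 0.50301296 -0.23632001  0.23758894] 0.23941373358605525 ((503.3254089355469, -239.5835723876953), (9.748827934265137, 99.43818664550781), 9.261528015136719)
t 2.33 tcp [ 0.5049 -0.2431  0.3311] head 8.8 F [-0.6 -0.5 -0.7] grip 0.601
d [0.003  0.0006 0.1161] w [-0.02  0.   -0.18]
[-5.81261565e-01 -1.40751950e-01  1.63624363e+00 -3.10040364e-04
  1.64638438e+00 -7.34423435e-01]
```

View pics/w2.png

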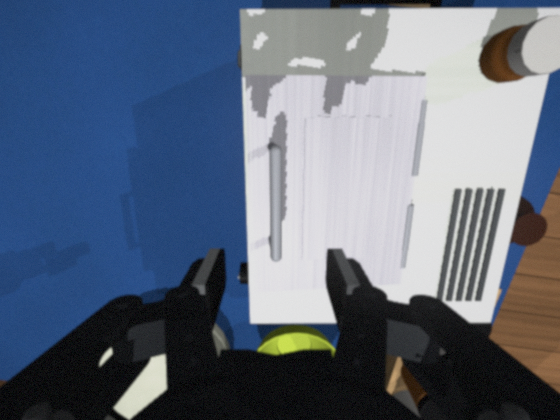

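The bar lies at (276,205), midway between the fingers and right on the estimate. I'll go down and grip it.

```bash
python3 -m pendant '[{"wx":0,"wy":0,"wz":0,"dx":0.003,"dy":-0.001,"dz":0.04,"hand":0.1},{"wx":0,"wy":0,"wz":0,"dx":0.003,"dy":-0.001,"dz":0.08,"hand":0.1},{"wx":0,"wy":0,"wz":0,"dx":0.003,"dy":-0.001,"dz":0.1,"hand":0.1},{"wx":0,"wy":0,"wz":0,"dx":0.003,"dy":-0.001,"dz":0.116,"hand":0.1},{"wx":0,"wy":0,"wz":0,"dx":0.003,"dy":-0.001,"dz":0.116,"hand":0.1},{"wx":0,"wy":0,"wz":0,"dx":0.003,"dy":-0.001,"dz":0.116,"hand":-1},{"wx":0,"wy":0,"wz":0,"dx":0.003,"dy":-0.001,"dz":0.116,"hand":-1},{"wx":0,"wy":0,"wz":0,"dx":0.003,"dy":-0.001,"dz":0.116,"hand":-1},{"wx":0,"wy":0,"wz":0,"dx":0.003,"dy":-0.001,"dz":0.116,"hand":-1},{"wx":0,"wy":0,"wz":0,"dx":0.003,"dy":-0.001,"dz":0.116,"hand":-1},{"wx":0,"wy":0,"wz":0,"dx":0.003,"dy":-0.001,"dz":0.116,"hand":-1},{"wx":0,"wy":0,"wz":0,"dx":0.003,"dy":-0.001,"dz":0.116,"hand":-1}]'
python3 - <<'E'
from h import *
go([.505,-.240,.215],8.95)
t0=.085
f=lambda t:np.array([-140*np.cos(t)+43*np.sin(t),140*np.sin(t)+43*np.cos(t)])/1000
for t in np.r_[np.arange(.2,1.6,.1),1.65]: print(round(t,2),np.round(f(t)-f(t0),4))
E
```

```text
time: 3.33
tool_pos: [0.5042, -0.2403, 0.2164]
tool_rot: [0.001, 0.65, 0.76, -0.001]
contact_force: [-2.6, -4.5, 3.7]
gripper_width: 0.091
t 3.33 tcp [ 0.5042 -0.2403  0.2164] head 8.9 F [-2.6 -4.5  3.7] grip 0.091
d [0.0002 0.0008 0.0014] w [ 0.01  0.17 -0.02]
0.2 [0.0072 0.0152]
0.3 [0.0148 0.0277]
0.4 [0.0236 0.0394]
0.5 [0.0336 0.0501]
0.6 [0.0446 0.0598]
0.7 [0.0565 0.0683]
0.8 [0.0692 0.0757]
0.9 [0.0825 0.0817]
1.0 [0.0964 0.0863]
1.1 [0.1107 0.0895]
1.2 [0.1252 0.0913]
1.3 [0.1398 0.0917]
1.4 [0.1544 0.0905]
1.5 [0.1688 0.088 ]
1.65 [0.1898 0.0814]
```

```bash
python3 -m pendant '[{"wx":0,"wy":0,"wz":0,"dx":0,"dy":0.007,"dz":-0.015,"hand":-1},{"wx":0,"wy":0,"wz":0,"dx":0,"dy":0.015,"dz":-0.028,"hand":-1},{"wx":0,"wy":0,"wz":0,"dx":0,"dy":0.024,"dz":-0.039,"hand":-1},{"wx":0,"wy":0,"wz":0,"dx":0,"dy":0.034,"dz":-0.050,"hand":-1},{"wx":0,"wy":0,"wz":0,"dx":0,"dy":0.045,"dz":-0.060,"hand":-1},{"wx":0,"wy":0,"wz":0,"dx":0,"dy":0.0565,"dz":-0.068,"hand":-1},{"wx":0,"wy":0,"wz":0,"dx":0,"dy":0.069,"dz":-0.0757,"hand":-1},{"wx":0,"wy":0,"wz":0,"dx":0,"dy":0.0825,"dz":-0.0817,"hand":-1}]'; python3 -m pendant '[{"wx":0,"wy":0,"wz":0,"dx":0,"dy":0.014,"dz":-0.0046,"hand":-1},{"wx":0,"wy":0,"wz":0,"dx":0,"dy":0.028,"dz":-0.0078,"hand":-1},{"wx":0,"wy":0,"wz":0,"dx":0,"dy":0.0427,"dz":-0.0096,"hand":-1},{"wx":0,"wy":0,"wz":0,"dx":0,"dy":0.057,"dz":-0.01,"hand":-1},{"wx":0,"wy":0,"wz":0,"dx":0,"dy":0.072,"dz":-0.0088,"hand":-1},{"wx":0,"wy":0,"wz":0,"dx":0,"dy":0.086,"dz":-0.0063,"hand":-1},{"wx":0,"wy":0,"wz":0,"dx":0,"dy":0.1,"dz":-0.002,"hand":-1},{"wx":0,"wy":0,"wz":0,"dx":0,"dy":0.107,"dz":0.0,"hand":-1},{"wx":0,"wy":0,"wz":0,"dx":0,"dy":0.107,"dz":0.0,"hand":-1},{"wx":0,"wy":0,"wz":0,"dx":0,"dy":0.107,"dz":0.0,"hand":-1},{"wx":0,"wy":0,"wz":0,"dx":0,"dy":0.107,"dz":0.0,"hand":-1}]'
python3 - <<'E'
from h import *
go([.505,-.240,.215],8.95)
im,d,W=cloud("side"); save(im,"s2.png")
E
```

```text
time: 4.0
tool_pos: [0.5841, -0.2277, 0.3011]
tool_rot: [-0.0, 0.65, 0.76, -0.002]
contact_force: [-9.9, -3.0, 10.2]
gripper_width: 0.089
time: 4.92
tool_pos: [0.6929, -0.2102, 0.2981]
tool_rot: [0.002, 0.65, 0.76, 0.001]
contact_force: [4.7, -4.4, 2.3]
gripper_width: 0.09
t 4.92 tcp [ 0.6929 -0.2102  0.2981] head 8.9 F [ 4.7 -4.4  2.3] grip 0.09
d [-0.     -0.1907  0.0822] w [ 0.29  0.13 -0.  ]
```

View pics/s2.png

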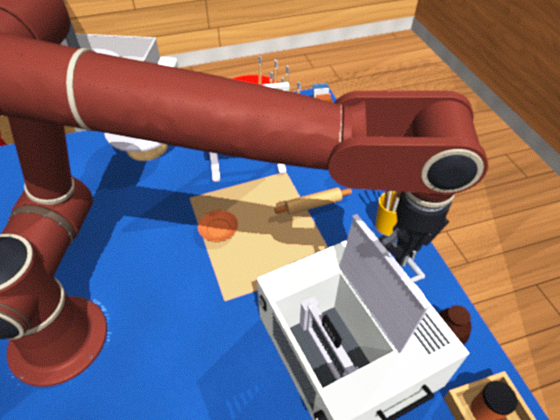

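The flap stands upright, held by the gripper at about (400,245), and the filter with its black tab shows in the well at (330,325). I'll let go narrowly and go straight up.

```bash
python3 -m pendant '[{"wx":0,"wy":0,"wz":0,"dx":0,"dy":0,"dz":0,"hand":-0.35},{"wx":0,"wy":0,"wz":0,"dx":0,"dy":0,"dz":0,"hand":-0.35},{"wx":0,"wy":0,"wz":0,"dx":0,"dy":0,"dz":0,"hand":-0.35},{"wx":0,"wy":0,"wz":0,"dx":0,"dy":0,"dz":0,"hand":-0.35},{"wx":0,"wy":0,"wz":0,"dx":0,"dy":0,"dz":-0.02,"hand":-0.35},{"wx":0,"wy":0,"wz":0,"dx":0,"dy":0,"dz":-0.05,"hand":-0.35},{"wx":0,"wy":0,"wz":0,"dx":0,"dy":0,"dz":-0.085,"hand":-0.35},{"wx":0,"wy":0,"wz":0,"dx":0,"dy":0,"dz":-0.11,"hand":-0.35},{"wx":0,"wy":0,"wz":0,"dx":0,"dy":0,"dz":-0.11,"hand":-0.35}]'
python3 - <<'E'
from h import *
e=np.array([np.cos(np.radians(8.95)),np.sin(np.radians(8.95))])
t=np.array([.614,-.223])-.055*e; print("tab",t)
go([*t,.40],8.95); go([*t,.134],8.95)
E
```

```text
time: 5.72
tool_pos: [0.6925, -0.21, 0.4156]
tool_rot: [0.005, 0.65, 0.76, 0.002]
contact_force: [1.2, -0.1, 0.6]
gripper_width: 0.326
tab [ 0.55966965 -0.23155649]
t 5.72 tcp [ 0.6925 -0.21    0.4156] head 9.0 F [ 1.2 -0.1  0.6] grip 0.326
d [-0.0006 -0.1347  0.0143] w [0.58 0.33 0.02]
t 5.72 tcp [ 0.6925 -0.21    0.4156] head 9.0 F [ 1.2 -0.1  0.6] grip 0.326
d [ 0.001  -0.1374  0.2802] w [0.58 0.33 0.02]
```

```bash
python3 -m pendant '[{"wx":0,"wy":0,"wz":0,"dx":0,"dy":-0.035,"dz":0,"hand":0.1},{"wx":0,"wy":0,"wz":0,"dx":0,"dy":-0.07,"dz":0,"hand":0.1},{"wx":0,"wy":0,"wz":0,"dx":0,"dy":-0.105,"dz":0,"hand":0.1},{"wx":0,"wy":0,"wz":0,"dx":0,"dy":-0.134,"dz":0.02,"hand":0.1},{"wx":0,"wy":0,"wz":0,"dx":0,"dy":-0.134,"dz":0.05,"hand":0.1},{"wx":0,"wy":0,"wz":0,"dx":0,"dy":-0.134,"dz":0.07,"hand":0.1},{"wx":0,"wy":0,"wz":0,"dx":0,"dy":-0.134,"dz":0.07,"hand":0.1},{"wx":0,"wy":0,"wz":0,"dx":0,"dy":-0.134,"dz":0.07,"hand":0.1}]'
python3 - <<'E'
from h import *
im,d,W=cloud("wrist"); save(im,"w3.png")
print([(np.round(x["position"],3).tolist(),round(x["score"],2)) for x in finder.look_for("wrist","filter_tab")])
P=W.reshape(-1,3); h=P[(P[:,2]>.155)&(P[:,2]<.172)&(P[:,0]>.51)&(P[:,0]<.60)&(P[:,1]>-.29)&(P[:,1]<-.17)]
print("tab",len(h)); 
if len(h)>5: print(h.mean(0),np.percentile(h[:,2],95),cv2.minAreaRect((h[:,:2]*1000).astype(np.float32)))
f=P[(P[:,2]>.115)&(P[:,2]<.138)&(P[:,0]>.51)&(P[:,0]<.60)&(P[:,1]>-.35)&(P[:,1]<-.12)]
print("frame",len(f)); 
if len(f)>5:print(cv2.minAreaRect((f[:,:2]*1000).astype(np.float32)))
go([.5597,-.2316,.134],8.95)
E
```

```text
time: 6.38
tool_pos: [0.5582, -0.2301, 0.3352]
tool_rot: [-0.002, 0.65, 0.76, -0.0]
contact_force: [1.5, 0.0, 0.4]
gripper_width: 0.55
[([0.554, -0.219, 0.128], 0.65)]
tab 574
[ 0.55718161 -0.22966917  0.16412406] 0.16622905360894577 ((557.27001953125, -230.80580139160156), (11.024203300476074, 59.68320083618164), 9.248208999633789)
frame 2545
((555.8797607421875, -231.4457244873047), (88.38763427734375, 205.42083740234375), 0.5992032289505005)
t 6.48 tcp [ 0.5596 -0.2307  0.3385] head 9.0 F [-0.5 -0.9  1. ] grip 0.549
d [-0.0007 -0.0003  0.2045] w [0.08 0.06 0.02]
```

View pics/w3.png

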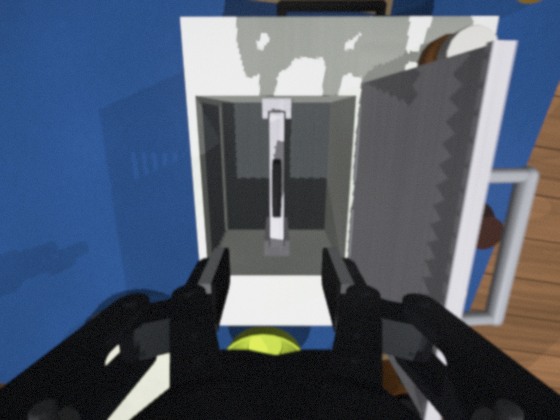

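The tab at (277,187) lies between the fingers and the flap stands clear on the right at about (480,180). I'll go down and pinch the tab.

```bash
python3 -m pendant '[{"wx":0,"wy":0,"wz":0,"dx":0,"dy":-0.0015,"dz":0.03,"hand":0.1},{"wx":0,"wy":0,"wz":0,"dx":0,"dy":-0.0015,"dz":0.065,"hand":0.1},{"wx":0,"wy":0,"wz":0,"dx":0,"dy":-0.0015,"dz":0.1,"hand":0.1},{"wx":0,"wy":0,"wz":0,"dx":0,"dy":-0.0015,"dz":0.135,"hand":0.1},{"wx":0,"wy":0,"wz":0,"dx":0,"dy":-0.0015,"dz":0.165,"hand":0.1},{"wx":0,"wy":0,"wz":0,"dx":0,"dy":-0.0015,"dz":0.19,"hand":0.1},{"wx":0,"wy":0,"wz":0,"dx":0,"dy":-0.0015,"dz":0.204,"hand":0.1},{"wx":0,"wy":0,"wz":0,"dx":0,"dy":-0.0015,"dz":0.204,"hand":0.1},{"wx":0,"wy":0,"wz":0,"dx":0,"dy":-0.0015,"dz":0.204,"hand":-1},{"wx":0,"wy":0,"wz":0,"dx":0,"dy":-0.0015,"dz":0.204,"hand":-1},{"wx":0,"wy":0,"wz":0,"dx":0,"dy":-0.0015,"dz":0.204,"hand":-1},{"wx":0,"wy":0,"wz":0,"dx":0,"dy":-0.0015,"dz":0.204,"hand":-1},{"wx":0,"wy":0,"wz":0,"dx":0,"dy":-0.0015,"dz":0.204,"hand":-1},{"wx":0,"wy":0,"wz":0,"dx":0,"dy":-0.0015,"dz":0.204,"hand":-1},{"wx":0,"wy":0,"wz":0,"dx":0,"dy":-0.0015,"dz":0.204,"hand":-1}]'
```

```text
time: 7.73
tool_pos: [0.5591, -0.2318, 0.1363]
tool_rot: [0.003, 0.65, 0.76, 0.0]
contact_force: [-0.2, 0.4, 6.4]
gripper_width: 0.107
```

```bash
python3 -m pendant '[{"wx":0,"wy":0,"wz":0,"dx":0,"dy":0,"dz":-0.008,"hand":-1},{"wx":0,"wy":0,"wz":0,"dx":0,"dy":0,"dz":-0.02,"hand":-1},{"wx":0,"wy":0,"wz":0,"dx":0,"dy":0,"dz":-0.035,"hand":-1},{"wx":0,"wy":0,"wz":0,"dx":0,"dy":0,"dz":-0.05,"hand":-1},{"wx":0,"wy":0,"wz":0,"dx":0,"dy":0,"dz":-0.065,"hand":-1},{"wx":0,"wy":0,"wz":0,"dx":0,"dy":0,"dz":-0.08,"hand":-1},{"wx":0,"wy":0,"wz":0,"dx":0,"dy":0,"dz":-0.095,"hand":-1},{"wx":0,"wy":0,"wz":0,"dx":0,"dy":0,"dz":-0.11,"hand":-1},{"wx":0,"wy":0,"wz":0,"dx":0,"dy":0,"dz":-0.13,"hand":-1},{"wx":0,"wy":0,"wz":0,"dx":0,"dy":0,"dz":-0.15,"hand":-1},{"wx":0,"wy":0,"wz":0,"dx":0,"dy":0,"dz":-0.175,"hand":-1},{"wx":0,"wy":0,"wz":0,"dx":0,"dy":0,"dz":-0.2,"hand":-1},{"wx":0,"wy":0,"wz":0,"dx":0,"dy":0,"dz":-0.22,"hand":-1},{"wx":0,"wy":0,"wz":0,"dx":0,"dy":0,"dz":-0.23,"hand":-1},{"wx":0,"wy":0,"wz":0,"dx":0,"dy":0,"dz":-0.23,"hand":-1},{"wx":0,"wy":0,"wz":0,"dx":0,"dy":0,"dz":-0.23,"hand":-1},{"wx":0,"wy":0,"wz":0,"dx":0,"dy":0,"dz":-0.23,"hand":-1}]'
python3 - <<'E'
from h import *
im,d,W=cloud("side"); save(im,"s3.png")
go([.5454,.334,.366],82)
go([.5454,.334,.238],82)
print(sensors.state()["joint_pos"])
E
```

```text
time: 9.15
tool_pos: [0.5569, -0.2305, 0.3609]
tool_rot: [-0.002, 0.65, 0.76, -0.0]
contact_force: [0.4, -0.9, -2.1]
gripper_width: 0.108
t 9.2 tcp [ 0.5568 -0.2305  0.3605] head 8.9 F [ 0.  -0.1 -1.4] grip 0.107
d [ 0.5594  0.0765 -0.0044] w [-6.000e-02 -2.400e-01 -7.305e+01]
t 9.2 tcp [ 0.5568 -0.2305  0.3605] head 8.9 F [ 0.  -0.1 -1.4] grip 0.107
d [0.5591 0.0769 0.1236] w [-6.000e-02 -2.400e-01 -7.305e+01]
[-5.15878619e-01 -4.15622311e-02  1.49571638e+00  3.97823954e-05
  1.69144573e+00 -6.72021811e-01]
```

View pics/s3.png

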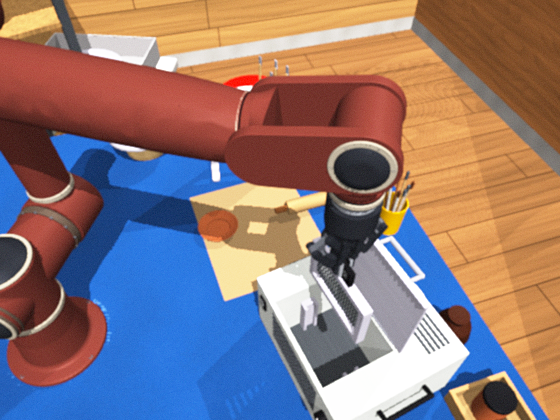

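The filter is out of its slot, held over the well at (340,290), and the flap stays open. I'll carry it over to the panel.

```bash
python3 -m pendant '[{"wx":0,"wy":0,"wz":0,"dx":0.008,"dy":0,"dz":0,"hand":-1},{"wx":0,"wy":0,"wz":0,"dx":0.02,"dy":0,"dz":0,"hand":-1},{"wx":0,"wy":0,"wz":0,"dx":0.04,"dy":0,"dz":0,"hand":-1},{"wx":0,"wy":0,"wz":0,"dx":0.06,"dy":0,"dz":0,"hand":-1},{"wx":0,"wy":0,"wz":0,"dx":0.08,"dy":0,"dz":0,"hand":-1},{"wx":0,"wy":0,"wz":-3,"dx":0.1,"dy":0.005,"dz":0,"hand":-1},{"wx":0,"wy":0,"wz":-6,"dx":0.125,"dy":0.01,"dz":0,"hand":-1},{"wx":0,"wy":0,"wz":-10,"dx":0.15,"dy":0.015,"dz":0,"hand":-1},{"wx":0,"wy":0,"wz":-15,"dx":0.175,"dy":0.02,"dz":0,"hand":-1},{"wx":0,"wy":0,"wz":-20,"dx":0.2,"dy":0.025,"dz":0,"hand":-1},{"wx":0,"wy":0,"wz":-25,"dx":0.225,"dy":0.03,"dz":0,"hand":-1},{"wx":0,"wy":0,"wz":-30,"dx":0.25,"dy":0.035,"dz":0,"hand":-1},{"wx":0,"wy":0,"wz":-35,"dx":0.275,"dy":0.04,"dz":0,"hand":-1},{"wx":0,"wy":0,"wz":-40,"dx":0.3,"dy":0.045,"dz":0,"hand":-1},{"wx":0,"wy":0,"wz":-45,"dx":0.325,"dy":0.05,"dz":0,"hand":-1},{"wx":0,"wy":0,"wz":-50,"dx":0.35,"dy":0.055,"dz":0,"hand":-1},{"wx":0,"wy":0,"wz":-55,"dx":0.375,"dy":0.06,"dz":0,"hand":-1},{"wx":0,"wy":0,"wz":-60,"dx":0.4,"dy":0.065,"dz":0,"hand":-1},{"wx":0,"wy":0,"wz":-64,"dx":0.415,"dy":0.068,"dz":0,"hand":-1},{"wx":0,"wy":0,"wz":-68,"dx":0.425,"dy":0.07,"dz":0,"hand":-1}]'
python3 -m pendant '[{"wx":0,"wy":0,"wz":-2,"dx":0,"dy":0,"dz":0,"hand":-1},{"wx":0,"wy":0,"wz":-5,"dx":0,"dy":0,"dz":0,"hand":-1},{"wx":0,"wy":0,"wz":-5,"dx":0,"dy":0,"dz":0,"hand":-1},{"wx":0,"wy":0,"wz":-5,"dx":0,"dy":0,"dz":0,"hand":-1}]'
python3 - <<'E'
from h import *
print(sensors.state()["joint_pos"])
im,d,W=cloud("scene"); save(im,"c4.png"); np.save("/tmp/c4",W)
go([.5454,.334,.36],82)
go([.5454,.334,.238],82)
E
```

```text
time: 10.87
tool_pos: [0.5592, 0.2026, 0.3623]
tool_rot: [-0.001, 0.111, 0.994, 0.0]
contact_force: [0.6, 0.1, -2.5]
gripper_width: 0.105
time: 11.2
tool_pos: [0.5598, 0.2005, 0.3626]
tool_rot: [-0.0, 0.07, 0.998, -0.0]
contact_force: [-0.1, 0.3, -2.6]
gripper_width: 0.104
[ 2.18715079e-01 -6.29249111e-02  1.51290911e+00  2.48392833e-04
  1.69245513e+00 -1.21106317e+00]
t 11.25 tcp [0.5599 0.2003 0.3627] head 81.9 F [ 0.4 -0.6 -2.5] grip 0.107
d [0.0332 0.1304 0.0027] w [-0.   -0.04 -0.09]
t 11.25 tcp [0.5599 0.2003 0.3627] head 81.9 F [ 0.4 -0.6 -2.5] grip 0.107
d [0.0331 0.1304 0.1247] w [-0.   -0.04 -0.09]
```

View pics/c4.png

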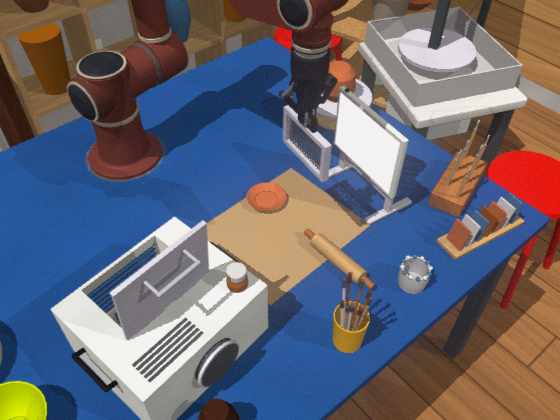

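Filter at (307,143) hangs parallel to the panel; flap open, bystanders in place. I'll lower it, then approach slowly.

```bash
python3 -m pendant '[{"wx":0,"wy":0,"wz":0,"dx":0.008,"dy":0,"dz":0.015,"hand":-1},{"wx":0,"wy":0,"wz":0,"dx":0.016,"dy":0,"dz":0.035,"hand":-1},{"wx":0,"wy":0,"wz":0,"dx":0.024,"dy":0,"dz":0.055,"hand":-1},{"wx":0,"wy":0,"wz":0,"dx":0.033,"dy":0.005,"dz":0.075,"hand":-1},{"wx":0,"wy":0,"wz":0,"dx":0.033,"dy":0.015,"dz":0.095,"hand":-1},{"wx":0,"wy":0,"wz":0,"dx":0.033,"dy":0.03,"dz":0.11,"hand":-1},{"wx":0,"wy":0,"wz":0,"dx":0.033,"dy":0.045,"dz":0.12,"hand":-1},{"wx":0,"wy":0,"wz":0,"dx":0.033,"dy":0.06,"dz":0.125,"hand":-1},{"wx":0,"wy":0,"wz":0,"dx":0.033,"dy":0.075,"dz":0.125,"hand":-1},{"wx":0,"wy":0,"wz":0,"dx":0.033,"dy":0.09,"dz":0.125,"hand":-1},{"wx":0,"wy":0,"wz":0,"dx":0.033,"dy":0.103,"dz":0.125,"hand":-1},{"wx":0,"wy":0,"wz":0,"dx":0.033,"dy":0.115,"dz":0.125,"hand":-1},{"wx":0,"wy":0,"wz":0,"dx":0.033,"dy":0.124,"dz":0.125,"hand":-1},{"wx":0,"wy":0,"wz":0,"dx":0.033,"dy":0.13,"dz":0.125,"hand":-1},{"wx":0,"wy":0,"wz":0,"dx":0.033,"dy":0.13,"dz":0.125,"hand":-1},{"wx":0,"wy":0,"wz":0,"dx":0.033,"dy":0.13,"dz":0.125,"hand":-1},{"wx":0,"wy":0,"wz":0,"dx":0.033,"dy":0.13,"dz":0.125,"hand":-1},{"wx":0,"wy":0,"wz":0,"dx":0.033,"dy":0.13,"dz":0.125,"hand":-1}]'
python3 - <<'E'
from h import *
go([.5454,.334,.238],82)
out=[]
ez=np.array([0,0,1]);ex=np.array([np.cos(np.radians(82)),np.sin(np.radians(82)),0]);ey=np.cross(ez,ex)
for n in("scene","side"):
    im,d,W=cloud(n); out.append(im[60:270,180:460] if n=="scene" else im[40:250,140:420])
    P=W.reshape(-1,3);P=P[~np.isnan(P[:,0])]
    L=(P-[.5565,.413,.185])@np.c_[ex,ey,ez]   # panel_face coords
    q=L[(L[:,0]>-.115)&(L[:,0]<-.045)&(abs(L[:,1])<.11)&(abs(L[:,2])<.07)]
    if len(q)<30: print(n,"few",len(q)); continue
    A=np.c_[q[:,1:],np.ones(len(q))]; k=np.linalg.lstsq(A,q[:,0],rcond=None)[0]
    for _ in range(4): m=abs(A@k-q[:,0])<.006; k=np.linalg.lstsq(A[m],q[m,0],rcond=None)[0]
    q=q[m]; print(n,len(q),"slopes y,z",np.round(k,3),"y",np.percentile(q[:,1],[1,99]),"z",np.percentile(q[:,2],[1,99]))
    for t in ("filter","flap","saucer_c","roller_c","jar_c"): print(t,[(np.round(x["position"],3).tolist(),round(x["score"],2)) for x in finder.look_for(n,t)[:1]])
save(cv2.resize(np.hstack(out),None,fx=1.4,fy=1.4),"fin.png")
E
```

```text
time: 12.75
tool_pos: [0.5461, 0.3326, 0.238]
tool_rot: [-0.0, 0.071, 0.998, -0.0]
contact_force: [0.2, -0.1, -2.5]
gripper_width: 0.106
t 12.75 tcp [0.5461 0.3326 0.238 ] head 81.9 F [ 0.2 -0.1 -2.5] grip 0.106
d [0.0009 0.0012 0.    ] w [-0.01  0.   -0.09]
scene 1316 slopes y,z [ 0.001 -0.016 -0.084] y [-0.08274579  0.07665493] z [-0.05315059  0.0665396 ]
filter [([0.562, 0.329, 0.186], 0.69)]
flap [([0.65, -0.232, 0.29], 0.98)]
saucer_c [([0.412, 0.208, 0.009], 0.93)]
roller_c []
jar_c [([0.697, -0.095, 0.221], 0.76)]
side 1296 slopes y,z [-0.003 -0.018 -0.083] y [-0.08324234  0.07355433] z [-0.05094852  0.06645664]
filter [([0.548, 0.328, 0.192], 0.69)]
flap [([0.647, -0.232, 0.278], 0.65)]
saucer_c [([0.419, 0.214, 0.006], 0.66)]
roller_c [([0.689, 0.194, 0.034], 0.91)]
jar_c []
```

View pics/fin.png

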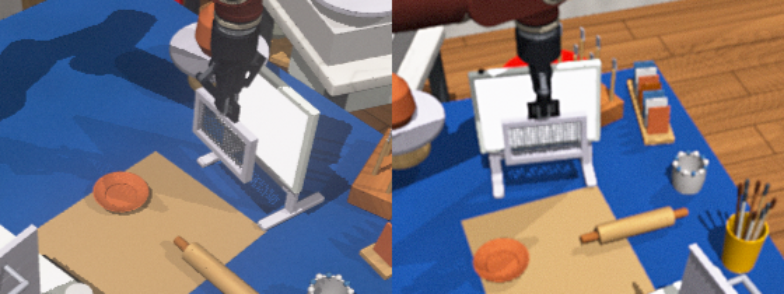

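The filter hangs square in front of the lit face, both crops agreeing: centre about 80 mm out, about 3 mm off sideways, under 3 mm off in height, tilt about 0.02 rad. I'm handing it in.

```bash
python3 -m pendant '[{"wx":0,"wy":0,"wz":0,"dx":0,"dy":0,"dz":0,"hand":-1},{"wx":0,"wy":0,"wz":0,"dx":0,"dy":0,"dz":0,"hand":-1},{"wx":0,"wy":0,"wz":0,"dx":0,"dy":0,"dz":0,"hand":-1},{"wx":0,"wy":0,"wz":0,"dx":0,"dy":0,"dz":0,"hand":-1}]'; python3 -c "
from h import *
print(job.job_done())"
```

```text
time: 13.68
tool_pos: [0.5461, 0.3332, 0.238]
tool_rot: [-0.0, 0.07, 0.998, -0.0]
contact_force: [0.1, -0.1, -2.5]
gripper_width: 0.108
the job is handed in; nothing more can be done
None
```

The job is handed in at about 13.7 s. The flap is open to about 1.65 rad by the commanded arc. The filter was drawn up out of its slot and is held in front of the light panel.

- **Filter position:** measured by both fixed cameras, its centre is about 80 mm from the lit face. It is about 3 to 5 mm off sideways and within about 3 mm in height.
- **Square and upright:** tilt is about 0.02 rad, and it is square to the panel within about 0.005 rad.
- **Grip:** the load on the wrist is steady at 2.5 N, the filter's weight, and the arm is still.
- **Bystanders:** in the last pictures the saucer, roller and jar are within finder accuracy (about 7 mm) of where they started. The roller was missed by the scene camera and the jar by the side camera, so each of those was confirmed from one view only.

The first move command was refused because it did not give every key in each row, and it moved nothing. The finder put the filter tab about 12 mm off with a middling score (0.65). I used the depth measurement instead, which agreed with the given geometry.

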